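# Hang the headlamp on its hanger bar

### The job

Swing the magnifier away from above the hanger bar, fully out toward the front edge of the worktop, then pick up the headlamp, turn it upright and hang its headband over the bar with the lamp on top and both sides of the band straddling the bar. Lower it gently until you feel the band rest on the bar before you let go, leave it hanging still with the magnifier still swung out, and do not disturb the flux pot, marker pen or red screwdriver.

Things in the scene. Friction and masses are not known exactly. Their poses are not given: they have to be found in the camera images.
- headlamp: Head-worn lamp, 170 g: yellow lamp housing on the crown of a rigid U-shaped black headband; it lies on its side, U flat. Origin under the housing's middle, on the worktop; +x toward the U's open ends, y across the U, z up as it lies (0 to 30 mm, symmetric about 15). Rubber end pads reach x = 144 mm, 132 mm clear between them, 160 mm over them. Hung, +x points down, y level and square to the bar.
- lamp_grip (a point): Middle of the yellow housing, 15 mm above its underside, axes as the headlamp's. Housing 32 x 38 x 30 mm (x, y, z): take it by its two y sides, 38 mm apart. A bezel stands 5 mm proud of its -x face; a neck 24 mm wide joins its +x side to the band.
- crown (a point): Middle of the inside of the band's crown, where it rests on the bar; 32 mm from lamp_grip along the headlamp's +x. Band 6 mm thick, 22 mm wide (along z); its inside is a half circle of radius 70 mm about the point 70 mm farther along +x, then straight to the pads.
- stand: Fixed stand: round dark foot (radius 45 mm), steel post (radius 8, 206 mm high). Origin on the worktop on the post's axis. A level steel bar (radius 6 mm) runs out along the stand's -x, to the left: free from x -117 to -14 mm, red ball (radius 11) at its tip. Its black clamp is set anew each time: bar top 150 to 180 mm above the worktop, exact height not given: feel or see it.
- magnifier (a joint): Angle (rad) of the magnifier arm about the stand's post: 0 = along the stand's -x, straight above the bar; grows as it swings to the stand's -y (toward the worktop's front edge); stops at -0.4 and 1.6; stays where it is left (friction 0.06 N m). Arm and lens disc (radius 35 mm, centre 85 mm from the post's axis) lie 206 to 218 mm above the worktop.
- knob (a point): Upright red peg (radius 6 mm) at the magnifier's outer end, 122 mm from the post's axis, from 208 to 238 mm above the worktop; the point is on its axis at 223 mm.
- flux_pot: small round yellow-lidded pot, 43 mm wide, 19 mm high; leave alone; origin under its middle
- marker_pen: white and red marker pen, 127 mm long, lying; leave alone; origin under its middle
- driver_red: small red screwdriver, 135 mm long, lying; leave alone; origin under its middle

How it is judged:
By the outcome, as a careful person would: the job done as asked, in the order asked, and still so for the second after the job is handed in, with the robot touching nothing.
It also fails if it takes over 61 s, if anything falls off the work surface, if the arm or the gripper's body presses on something with over 40 N, if the wrist force passes 120 N, or if a joint passes its speed limit or range.

### The arm

A 6-joint arm with a two-finger parallel gripper is mounted at the origin on a cart in front of the work surface, level with it; the furniture and walls round the work are solid. World frame = base frame: x ahead of the robot, y to its left, z up, the work surface at z = 0. Lengths are in mm, angles in rad, forces in N, time in s.
With the tool pointing down it reaches from about 350 to 975 mm from the base axis. Payload 7.1 kg.
Tool frame: the origin (TCP) lies midway between the tips of the shut fingers; the grasp point (between the pads) lies 19 mm behind it; z points along the fingers, y is the line along which they close (so a half turn about z gives the same grasp; the last joint's range is limited). The gripper opens to 88 mm and grips with 3 to 60 N. Pads are 20 mm wide; open, the fingers measure 115 mm over their backs; the gripper's body (75 mm by 178 mm) begins 61 mm behind the grasp point.
Start: joints at [1.096, 0.423, 1.63, -0, 1.089, -0.019], TCP at [275.08, 561.191, 222.675] pointing down, gripper open.
Joint ranges: [-3, 3], [-0.9, 2.11], [0.09, 2.58], [-1.31, 4.45], [0.11, 2.69], [-2.54, 2.54]. Speed limits (rad/s): [2.39, 2.39, 3.01, 3.14, 3.14, 3.14].

### API

Orientations are given as a rotation vector (axis times angle).
In Python, from workcell import ctrl gives the robot as it stands. The module is installed in compiled form; this text tells all that it offers.
- The arm moves only by the tool apply_moves, never from a script. Its argument "targets" is a list of rows, each a list of 3 entries, a list of its own where there are three numbers: the opening, from -1 (shut) to 1 (fully open), then the shift along the tool's x, y, z normalised to -1 to 1, where 1 is 5 cm, then the turn, a rotation vector about the tool's x, y, z normalised to -1 to 1, where 1 is 90 degrees. In form: [[jaw, [x, y, z], [wx, wy, wz]], ...]. A call has 1 to 8 rows; each row shifts and turns the commanded pose from where the row before left it, along the tool's axes as they then stand; what a row does not reach is not made up. A row lasts 1/8 s, in which the tool goes at most 62.5 mm and 10.7 degrees, less where a joint would pass 70% of its speed; a pose out of reach is approached as far as the arm can. A call with a number of a shift or a turn outside -1 to 1 is refused whole. A call with a gripper value outside its range is refused whole. The fingers move at their own pace and stop on an object; the grip force is fixed at half the most. Time passes only in rows, so rows that do not move let the fingers close. It gives the time, the measured TCP pose, the force, the opening and the grip force at its end, in the units of the state.
- ctrl.get_obs(): the state, without advancing time (a new reading comes with each control period).
- ctrl.get_image(name): name is "side" or "top" or "wrist"; returns a dict with "pixels" (480x640x3 uint8, blue, green, red), "camera_matrix" (3x3 intrinsics, pixels), "view" (4x4, takes a point from world to camera coordinates); the wrist camera has in their place "hand_eye" (4x4, takes a point from camera to tool coordinates, whose origin is the TCP and whose axes are the flange's). Camera axes: x right, y down, z forward; pixel columns grow to the right and rows downward; lengths in mm; the calibration is good to about 2 mm. A picture is of the moment at which its call begins: read the wrist's pose just before it. There is no depth.
- ctrl.close_job(): hands the job in; it is judged then, once.
Trained networks look in the newest picture that a camera, given by its name, has taken for a name from the list of things; names that differ only in an ending like _2 or _b are one class to them, and where a whole thing is asked for, a point or a joint stands for the part that bears it (a point fixed in the world has none). Each returns a list of dicts, best first, with "score" (0 to 1); they miss things now and then, are a little off and sometimes report something else, mostly with a low value. They report only what shows in the picture. A call takes as long as a camera call.
- ctrl.masks_of(label, camera): "region" (480x640 bool, what is visible of it) and "bbox" ([left, top, right, bottom] in pixels, round what is visible of it).
- ctrl.pinpoint(label, camera): "xy" ([column, row] in pixels: a listed point, or the origin of a listed thing).
The state is a dict: "t": time; "qpos": joint angles; "qvel": joint speeds; "joint_torque": joint torques, N m; "ee_pos": TCP position; "orientation": TCP orientation; "ft_force": force on the tool from outside, world axes, zero at the start; "moment": the same for the moment, N m; "width": finger opening in mm; "grasp_force": force on a finger pad.
Only numpy, scipy, OpenCV 4.12 (cv2) and the standard library are available. Lean on these libraries where they do the work, as an engineer would, in place of code of your own. Each camera call takes 0.05 s, during which the arm holds its last target. There are 200 camera calls.

## Working session

There is one attempt and no reset: what is moved stays moved. The work goes in short steps, Python scripts to look and compute and a tool call to move; the robot and the scene stay as the last step left them, time stands still between calls to the robot, and variables do not carry over. Pictures are saved under pics/ and viewed, at most 12 in all, crops included, and the job is handed in when it is done.

Besides the shell and the picture viewer there is one more tool, called after "Call:" by a JSON object that holds its "method" and its "body", one argument or row to a line. apply_moves: Moves the arm, as the interface text tells. Scaled input: -1 to 1 covers 5 cm each way for a shift and 90 degrees each way for a turn. Its arguments: {"type":"object","properties":{"targets":{"type":"array"}},"required":["targets"]}

```bash
mkdir -p pics; cat > h.py <<'E'
import numpy as np, cv2
from scipy.spatial.transform import Rotation as R
from workcell import ctrl
def cam(name):
    o=ctrl.get_obs(); im=ctrl.get_image(name); K=np.array(im["camera_matrix"])
    if name=="wrist":
        T=np.eye(4);T[:3,:3]=R.from_rotvec(o["orientation"]).as_matrix();T[:3,3]=o["ee_pos"]
        V=np.linalg.inv(T@np.array(im["hand_eye"]))
    else: V=np.array(im["view"])
    return im["pixels"],K,V
def ray(K,V,uv):
    d=np.linalg.inv(K)@[uv[0],uv[1],1]; Rm=V[:3,:3]; return -Rm.T@V[:3,3], Rm.T@d
def atz(K,V,uv,z):
    c,d=ray(K,V,uv); return c+d*(z-c[2])/d[2]
def tri(rs):
    A=np.zeros((3,3));b=np.zeros(3)
    for c,d in rs:
        d=d/np.linalg.norm(d);P=np.eye(3)-np.outer(d,d);A+=P;b+=P@c
    p=np.linalg.solve(A,b); return p,[np.linalg.norm(np.cross(p-c,d/np.linalg.norm(d))) for c,d in rs]
def proj(K,V,p):
    q=K@(V[:3,:3]@np.asarray(p,float)+V[:3,3]); return q[:2]/q[2]
E
python3 - <<'E'
from h import *
np.set_printoptions(precision=1,suppress=True)
C={}
for n in("top","side"):
    px,K,V=cam(n);C[n]=(K,V);cv2.imwrite(f"pics/{n}0.png",px)
    print(n,"cam at",-V[:3,:3].T@V[:3,3],"fwd",V[2,:3])
    for l in("headlamp","lamp_grip","crown","stand","knob","magnifier","flux_pot","marker_pen","driver_red"):
        f=ctrl.pinpoint(l,n) if l!="magnifier" else []
        for r in f[:2]: print(l,n,np.array(r["xy"]),round(r["score"],2),"z0:",atz(K,V,r["xy"],{"knob":223,"lamp_grip":15,"crown":15}.get(l,0)))
o=ctrl.get_obs();print({k:np.array(v) for k,v in o.items()})
E
```

```text
top cam at [ 436.2  171.6 1085.5] fwd [ 0.1  0.  -1. ]
headlamp top [262.7 283. ] 0.61 z0: [483.9 341.9   0. ]
lamp_grip top [257.3 280.1] 0.64 z0: [489.6 352.   15. ]
lamp_grip top [387.2 183. ] 0.48 z0: [714.2  58.   15. ]
crown top [275.2 280.3] 0.56 z0: [489.5 311.4  15. ]
stand top [414.7 261.6] 0.67 z0: [534.8  -4.1   0. ]
stand top [385.6 183.6] 0.59 z0: [716.7  60.1   0. ]
knob top [368.8 274. ] 0.72 z0: [491.6 114.8 223. ]
flux_pot top [394.8 317.5] 0.66 z0: [408.8  42.4   0. ]
marker_pen top [278.6 210. ] 0.65 z0: [653.6 308.9   0. ]
driver_red top [387.  183.5] 0.44 z0: [716.9  56.9   0. ]
driver_red top [393.8 317.3] 0.43 z0: [409.2  44.6   0. ]
side cam at [503.7 954.8 456.8] fwd [ 0.1 -0.9 -0.3]
headlamp side [378.9 404. ] 0.96 z0: [481.2 347.5   0. ]
lamp_grip side [380.3 392.9] 0.87 z0: [479.8 343.9  15. ]
crown side [375.5 381.4] 0.92 z0: [486.  318.6  15. ]
stand side [349.1 290. ] 0.81 z0: [534.7   3.    0. ]
knob side [377.7 196.5] 0.94 z0: [488.8 128.9 223. ]
knob side [257.8 380.2] 0.74 z0: [579.4 623.7 223. ]
flux_pot side [411.9 304.7] 0.64 z0: [418.5  54.9   0. ]
marker_pen side [260.6 382. ] 0.58 z0: [646.9 311.8   0. ]
marker_pen side [247.9 301.2] 0.36 z0: [718.2  66.1  -0. ]
driver_red side [248.  300.5] 0.56 z0: [718.6  63.3   0. ]
{'t': array(0.9), 'qpos': array([ 1.1,  0.4,  1.6, -0. ,  1.1, -0. ]), 'qvel': array([ 0.,  0., -0.,  0.,  0., -0.]), 'joint_torque': array([ -0. , -54.5, -27.4,   0.1,   0. ,  -0. ]), 'ee_pos': array([275.1, 561.2, 222.7]), 'orientation': array([0.7, 3.1, 0. ]), 'ft_force': array([ 0.5,  0. , -0.5]), 'moment': array([-0.,  0., -0.]), 'grasp_force': array(0.), 'width': array(88.2)}
```

View pics/top0.png

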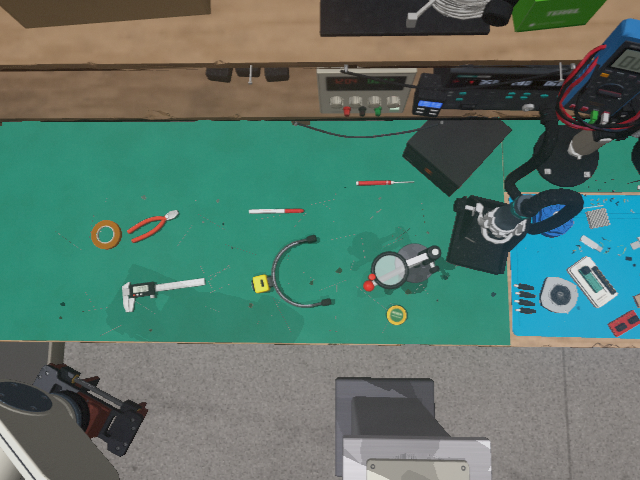

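View pics/side0.png

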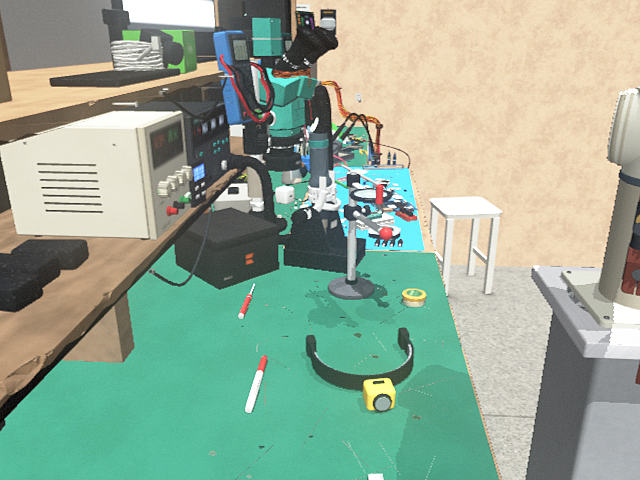

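The top view shows the headlamp's housing at about (262,284) with its U opening to the right. The stand foot is at about (420,262), and the red ball and knob are at (366,289) and (370,281). In the side view the ball is at (387,233), the knob at (379,190) and the lamp at (379,397). I'll refine these by colour.

```bash
python3 - <<'E'
from h import *
np.set_printoptions(precision=1,suppress=True)
C={}
P={}
for n in("top","side"):
    px,K,V=cam(n);C[n]=(K,V);P[n]=px
    h=cv2.cvtColor(px,cv2.COLOR_BGR2HSV)
    for nm,m in(("red",((h[...,0]<6)|(h[...,0]>174))&(h[...,1]>150)&(h[...,2]>70)),("yel",(h[...,0]>20)&(h[...,0]<33)&(h[...,1]>150)&(h[...,2]>90))):
        k,lab,st,ce=cv2.connectedComponentsWithStats(m.astype(np.uint8))
        for i in range(1,k):
            if st[i,4]>25 and 230<ce[i,0]<430 and 150<ce[i,1]<420: print(n,nm,st[i],ce[i])
    for l in("headlamp","stand"):
        for r in ctrl.masks_of(l,n)[:1]:
            print(l,n,r["bbox"],r["score"])
            if n=="top" and l=="headlamp":
                c=max(cv2.findContours(r["region"].astype(np.uint8),0,2)[0],key=cv2.contourArea)[:,0]
                q=np.array([atz(K,V,p,15)[:2] for p in c.astype(float)])
                print(cv2.minAreaRect(q.astype(np.float32)), q.mean(0)); np.save("q.npy",q)
    print("pred post top/bottom",proj(K,V,[535,0,206]),proj(K,V,[535,0,0]))
a=cv2.resize(P["top"][220:340,340:460],(400,400),interpolation=cv2.INTER_CUBIC)
b=cv2.resize(P["side"][165:305,310:450],(400,400),interpolation=cv2.INTER_CUBIC)
cv2.imwrite("pics/crop1.png",np.hstack([a,b]))
E
```

```text
top red [359 181  27   4 106] [372.  182.5]
top red [285 209  18   4  65] [293.2 210.4]
top red [364 274  12  17 118] [369.3 282.8]
top yel [253 275  17  18 125] [261.9 283.2]
top yel [387 306  19  19 114] [396.5 315.1]
headlamp top [252.5, 234.9, 329.6, 309.9] 0.95
((519.0540771484375, 296.3453063964844), (130.8132781982422, 163.66273498535156), 82.8763427734375) [510.2 294.9]
stand top [363.7, 242.7, 439.8, 291.0] 0.94
pred post top/bottom [430.4 251.5] [412.9 261.5]
side red [376 184   7  20 113] [379.  193.9]
side red [380 228  12  10  66] [385.5 233. ]
side red [242 297   9  18  39] [246.2 304.7]
side red [258 356   9  15  58] [262.2 363.4]
headlamp side [306.4, 326.1, 415.4, 411.1] 0.8
stand side [327.9, 169.0, 391.7, 298.6] 0.63
pred post top/bottom [351.  185.4] [349.  289.3]
```

View pics/crop1.png

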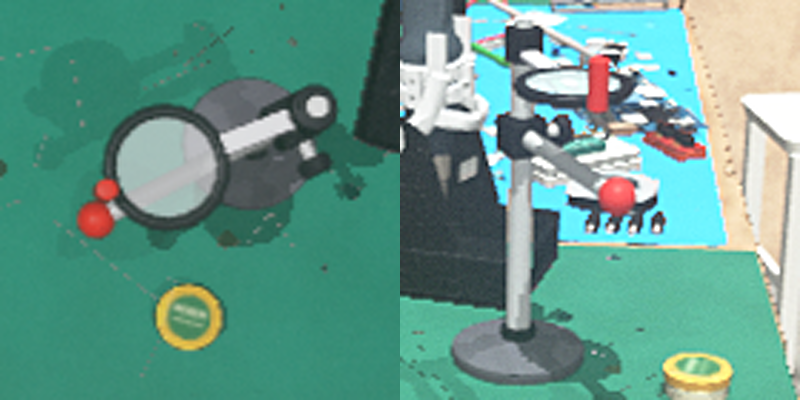

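The crop (top on the left, side on the right) shows these full-image positions:

| Feature | Top view | Side view |
|---|---|---|
| Knob top | (372.1,276.4) | (380,185.5) |
| Ball centre | (368.5,286) | (385.3,233.3) |
| Post cap | (435.4,252.1) | (353,175) |
| Foot centre | (414.4,262.9) | (351,288) |

The lens hangs over the bar, with the magnifier turned slightly to the back of it.

```bash
python3 - <<'E'
from h import *
np.set_printoptions(precision=1,suppress=True)
Kt,Vt=cam("top")[1:];Ks,Vs=cam("side")[1:]
for n,t,s in(("knobtop",(372.1,276.4),(380,185.5)),("ball",(368.5,286),(385.3,233.3)),("posttop",(435.4,252.1),(353,176)),("foot",(414.4,262.9),(351,288)),("lamp",(262,283.5),(379,392)),("crown",(273,282.5),(375.5,381.4))):
    print(n,*tri([ray(Kt,Vt,t),ray(Ks,Vs,s)]),"top@",atz(Kt,Vt,t,{"knobtop":238,"posttop":218,"foot":4,"lamp":22,"crown":15}.get(n,165)))
q=np.load("q.npy")
# headlamp outline fit: template of points, lying at z 15
from scipy.optimize import least_squares
from scipy.spatial import cKDTree
px=cam("top")[0]
m=np.zeros((300,300),np.uint8) # 1px=1mm, origin at (60,150): x right,y down
o=lambda x,y:(int(x+60),int(y+150))
cv2.ellipse(m,o(102-0,0),(73,73),0,90,270,255,6)
for s in(-1,1):
    cv2.line(m,o(102,73*s),o(144,73*s),255,6); cv2.rectangle(m,o(114,66*s),o(144,80*s),255,-1)
cv2.rectangle(m,o(-16,-19),o(16,19),255,-1);cv2.rectangle(m,o(-21,-12),o(-16,12),255,-1);cv2.rectangle(m,o(16,-12),o(32,12),255,-1)
t=max(cv2.findContours(m,0,cv2.CHAIN_APPROX_NONE)[0],key=len)[:,0]-[60,150]
def f(p):
    c,s=np.cos(p[2]),np.sin(p[2]); T=t@np.array([[c,s],[-s,c]])+p[:2]
    return np.r_[cKDTree(T).query(q)[0],cKDTree(q).query(T)[0]*.3]
best=min((least_squares(f,[487,350,a],loss="soft_l1",f_scale=3) for a in(-1.4,-1.57,-1.8)),key=lambda r:r.cost)
print("headlamp x,y,yaw",best.x[:2],np.degrees(best.x[2]),np.median(f(best.x)))
E
```

```text
knobtop [486.  109.8 235.8] [np.float64(0.5391140939193421), np.float64(0.5391140939193804)] top@ [486.4 110.  238. ]
ball [473.3 111.  156.2] [np.float64(0.6836430190239884), np.float64(0.6836430190240236)] top@ [472.3 111.7 165. ]
posttop [532.   -5.8 221.9] [np.float64(0.13631191892247746), np.float64(0.1363119189224054)] top@ [532.5  -6.6 218. ]
foot [531.5  -3.2   1.5] [np.float64(0.18690940997932637), np.float64(0.18690940997930236)] top@ [531.5  -2.8   4. ]
lamp [481.8 341.2  14.4] [np.float64(0.2958857413655348), np.float64(0.2958857413654445)] top@ [481.8 340.   22. ]
crown [485.3 316.5  13.5] [np.float64(0.7202329235790452), np.float64(0.7202329235789726)] top@ [484.5 316.3  15. ]
headlamp x,y,yaw [484. 349.] -78.65227858787883 1.147562683837601
```

```bash
cat >> h.py <<'E'
def now():
    o=ctrl.get_obs(); return np.array(o["ee_pos"]),R.from_rotvec(o["orientation"])
def rows(poses,jaw,start=None,maxmm=35,maxdeg=8):
    """poses: list of (pos,Rot); prints calls of <=8 rows; linear + slerp between"""
    p,r=start or now(); out=[]
    cp,cr=p.copy(),r
    for P,Q in poses:
        P=np.asarray(P,float); D=(r.inv()*Q).as_rotvec()
        n=max(1,int(np.ceil(max(np.linalg.norm(P-p)/maxmm,np.degrees(np.linalg.norm(D))/maxdeg))))
        for i in range(1,n+1):
            tp=p+(P-p)*i/n; tr=r*R.from_rotvec(D*i/n)
            s=np.round(cr.inv().apply(tp-cp)/50,2)+0.; w=np.round((cr.inv()*tr).as_rotvec()/(np.pi/2),3)+0.
            out.append([jaw,s.tolist(),w.tolist()]); cp=cp+cr.apply(s*50); cr=cr*R.from_rotvec(w*np.pi/2)
        p,r=P,Q
    for i in range(0,len(out),8): print(str(out[i:i+8]).replace(" ",""))
    return cp,cr
def down(yaw):  # tool z down, tool y along world angle yaw (deg)
    a=np.radians(yaw); y=[np.cos(a),np.sin(a),0]; z=[0,0,-1]
    return R.from_matrix(np.c_[np.cross(y,z),y,z])
POST=np.array([532,-5.]); 
E
python3 - <<'E'
from h import *
p,r=now(); print(r.as_matrix().round(3))
def at(phi,back,z=223):
    a=np.radians(phi); e=np.array([np.cos(a),np.sin(a)]);t=np.array([-e[1],e[0]])
    q=POST+122*e-back*t; return [*q,z],down(phi-90-90)
print(at(111.8,40),np.degrees(now()[1].as_rotvec()))
s=rows([at(111.8,40),at(111.8,26)],-1)
print("arc"); rows([at(f,20) for f in np.arange(112,205,5.5)],-1,s)
E
```

```text
[[-0.898  0.44  -0.   ]
 [ 0.44   0.898  0.   ]
 [ 0.     0.    -1.   ]]
([np.float64(523.8325571381079), np.float64(123.12998430148085), 223], Rotation.from_matrix(array([[ 0.92848583,  0.37136784,  0.        ],
                            [ 0.37136784, -0.92848583,  0.        ],
                            [ 0.        ,  0.        , -1.        ]]))) [-4.06662478e+01 -1.75345467e+02 -2.84498395e-03]
[[-1,[-0.49,-0.33,0.0],[0.0,0.0,0.086]],[-1,[-0.53,-0.27,0.0],[0.0,0.0,0.087]],[-1,[-0.56,-0.19,0.0],[0.0,0.0,0.086]],[-1,[-0.58,-0.11,0.0],[0.0,0.0,0.086]],[-1,[-0.6,-0.04,0.0],[0.0,0.0,0.087]],[-1,[-0.59,0.05,0.0],[0.0,0.0,0.086]],[-1,[-0.57,0.13,0.0],[0.0,0.0,0.086]],[-1,[-0.56,0.2,0.0],[0.0,0.0,0.087]]]
[[-1,[-0.52,0.28,0.0],[0.0,0.0,0.086]],[-1,[-0.49,0.34,0.0],[0.0,0.0,0.086]],[-1,[-0.43,0.41,0.0],[0.0,0.0,0.087]],[-1,[-0.37,0.46,0.0],[0.0,0.0,0.086]],[-1,[-0.3,0.51,-0.01],[0.0,0.0,0.086]],[-1,[-0.24,0.55,0.0],[0.0,0.0,0.087]],[-1,[-0.16,0.57,0.0],[0.0,0.0,0.086]],[-1,[-0.08,0.58,0.0],[0.0,0.0,0.086]]]
[[-1,[0.0,0.6,0.0],[0.0,0.0,0.087]],[-1,[-0.28,-0.01,0.0],[0.0,0.0,0.0]]]
arc
[[-1,[-0.13,0.0,0.0],[0.0,0.0,-0.003]],[-1,[-0.23,-0.02,0.0],[0.0,0.0,-0.061]],[-1,[-0.24,-0.03,0.0],[0.0,0.0,-0.061]],[-1,[-0.23,-0.03,0.0],[0.0,0.0,-0.061]],[-1,[-0.24,-0.03,0.0],[0.0,0.0,-0.061]],[-1,[-0.23,-0.02,0.0],[0.0,0.0,-0.061]],[-1,[-0.24,-0.03,0.0],[0.0,0.0,-0.061]],[-1,[-0.24,-0.03,0.0],[0.0,0.0,-0.061]]]
[[-1,[-0.23,-0.02,0.0],[0.0,0.0,-0.061]],[-1,[-0.24,-0.03,0.0],[0.0,0.0,-0.062]],[-1,[-0.23,-0.03,0.0],[0.0,0.0,-0.061]],[-1,[-0.24,-0.03,0.0],[0.0,0.0,-0.061]],[-1,[-0.24,-0.02,0.0],[0.0,0.0,-0.061]],[-1,[-0.23,-0.03,0.0],[0.0,0.0,-0.061]],[-1,[-0.24,-0.03,0.0],[0.0,0.0,-0.061]],[-1,[-0.23,-0.02,0.0],[0.0,0.0,-0.061]]]
[[-1,[-0.24,-0.03,0.0],[0.0,0.0,-0.061]]]
```

```bash
python3 - <<'E'
from h import *
def at(phi,back,z=223):
    a=np.radians(phi); e=np.array([np.cos(a),np.sin(a)]);t=np.array([-e[1],e[0]])
    q=POST+122*e-back*t; return [*q,z],down(phi-90)
s=rows([at(111.8,42)],-1,maxmm=45)
print("arc"); rows([at(111.8,22)]+[at(f,20) for f in np.arange(117.5,205,5.5)],-1,s)
E
```

```text
[[-1,[-0.7,-0.47,0.0],[0.0,0.0,0.039]],[-1,[-0.72,-0.43,0.0],[0.0,0.0,0.039]],[-1,[-0.75,-0.38,0.0],[0.0,0.0,0.039]],[-1,[-0.77,-0.34,0.0],[0.0,0.0,0.039]],[-1,[-0.79,-0.28,0.0],[0.0,0.0,0.039]],[-1,[-0.8,-0.24,0.0],[0.0,0.0,0.039]],[-1,[-0.82,-0.19,0.0],[0.0,0.0,0.039]],[-1,[-0.83,-0.14,0.0],[0.0,0.0,0.039]]]
[[-1,[-0.84,-0.09,-0.01],[0.0,0.0,0.039]],[-1,[-0.83,-0.03,0.0],[0.0,0.0,0.039]],[-1,[-0.84,0.01,0.0],[0.0,0.0,0.039]],[-1,[-0.84,0.07,0.0],[0.0,0.0,0.039]]]
arc
[[-1,[0.0,-0.4,0.0],[0.0,0.0,0.0]],[-1,[0.03,-0.29,0.0],[0.0,0.0,-0.064]],[-1,[0.02,-0.23,0.0],[0.0,0.0,-0.061]],[-1,[0.03,-0.24,0.0],[0.0,0.0,-0.061]],[-1,[0.03,-0.23,0.0],[0.0,0.0,-0.061]],[-1,[0.02,-0.24,0.0],[0.0,0.0,-0.061]],[-1,[0.03,-0.24,0.0],[0.0,0.0,-0.061]],[-1,[0.03,-0.23,0.0],[0.0,0.0,-0.061]]]
[[-1,[0.02,-0.24,0.0],[0.0,0.0,-0.061]],[-1,[0.03,-0.23,0.0],[0.0,0.0,-0.062]],[-1,[0.03,-0.24,0.0],[0.0,0.0,-0.061]],[-1,[0.03,-0.23,0.0],[0.0,0.0,-0.061]],[-1,[0.02,-0.24,0.0],[0.0,0.0,-0.061]],[-1,[0.03,-0.24,0.0],[0.0,0.0,-0.061]],[-1,[0.03,-0.23,0.0],[0.0,0.0,-0.061]],[-1,[0.02,-0.24,0.0],[0.0,0.0,-0.061]]]
[[-1,[0.03,-0.23,0.0],[0.0,0.0,-0.061]]]
```

Call:
{"method": "apply_moves", "body": {
  "targets": [
    [-1, [-0.7, -0.47, 0.0], [0.0, 0.0, 0.039]],
    [-1, [-0.72, -0.43, 0.0], [0.0, 0.0, 0.039]],
    [-1, [-0.75, -0.38, 0.0], [0.0, 0.0, 0.039]],
    [-1, [-0.77, -0.34, 0.0], [0.0, 0.0, 0.039]],
    [-1, [-0.79, -0.28, 0.0], [0.0, 0.0, 0.039]],
    [-1, [-0.8, -0.24, 0.0], [0.0, 0.0, 0.039]],
    [-1, [-0.82, -0.19, 0.0], [0.0, 0.0, 0.039]],
    [-1, [-0.83, -0.14, 0.0], [0.0, 0.0, 0.039]]
  ]
}}

```text
t: 2.35
ee_pos: [442.8, 268.4, 222.9]
orientation: [1.434, 2.795, 0.001]
ft_force: [1.1, 0.3, -0.0]
width: 11.4
grasp_force: 0.0
```

Call:
{"method": "apply_moves", "body": {
  "targets": [
    [-1, [-0.84, -0.09, -0.01], [0.0, 0.0, 0.039]],
    [-1, [-0.83, -0.03, 0.0], [0.0, 0.0, 0.039]],
    [-1, [-0.84, 0.01, 0.0], [0.0, 0.0, 0.039]],
    [-1, [-0.84, 0.07, 0.0], [0.0, 0.0, 0.039]],
    [-1, [0, 0, 0], [0, 0, 0]]
  ]
}}

```text
t: 2.98
ee_pos: [526.9, 122.1, 223.3]
orientation: [1.766, 2.597, 0.0]
ft_force: [-0.3, -1.0, -1.1]
width: 0.0
grasp_force: 0.0
```

Call:
{"method": "apply_moves", "body": {
  "targets": [
    [-1, [0.0, -0.4, 0.0], [0.0, 0.0, 0.0]],
    [-1, [0.03, -0.29, 0.0], [0.0, 0.0, -0.064]],
    [-1, [0.02, -0.23, 0.0], [0.0, 0.0, -0.061]],
    [-1, [0.03, -0.24, 0.0], [0.0, 0.0, -0.061]],
    [-1, [0.03, -0.23, 0.0], [0.0, 0.0, -0.061]],
    [-1, [0.02, -0.24, 0.0], [0.0, 0.0, -0.061]],
    [-1, [0.03, -0.24, 0.0], [0.0, 0.0, -0.061]],
    [-1, [0.03, -0.23, 0.0], [0.0, 0.0, -0.061]]
  ]
}}

```text
t: 3.98
ee_pos: [435.1, 73.3, 223.3]
orientation: [0.793, 3.039, 0.001]
ft_force: [-0.2, 0.6, -0.3]
width: 0.8
grasp_force: 0.3
```

```bash
python3 - <<'E'
from h import *
px,K,V=cam("top"); cv2.imwrite("pics/t2.png",cv2.resize(px[200:360,320:480],(480,480)))
print(ctrl.pinpoint("knob","top")[:2], now()[0])
E
```

```text
[] [434.55663439  72.88550124 223.21927906]
```

View pics/t2.png

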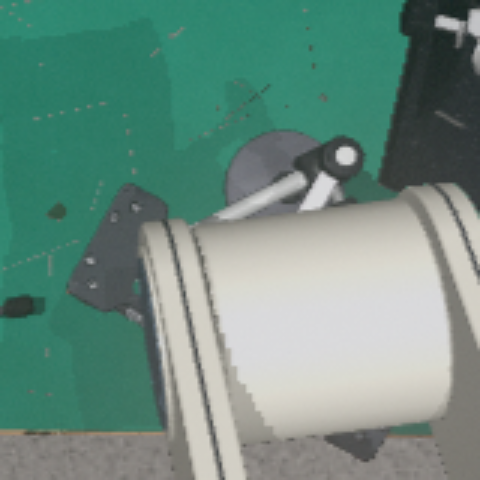

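The arm is now clearly rotated off the bar, with the post cap at crop (346,156) and the arm pointing down-left. I'll continue the arc.

Call:
{"method": "apply_moves", "body": {
  "targets": [
    [-1, [0.02, -0.24, 0.0], [0.0, 0.0, -0.061]],
    [-1, [0.03, -0.23, 0.0], [0.0, 0.0, -0.062]],
    [-1, [0.03, -0.24, 0.0], [0.0, 0.0, -0.061]],
    [-1, [0.03, -0.23, 0.0], [0.0, 0.0, -0.061]],
    [-1, [0.02, -0.24, 0.0], [0.0, 0.0, -0.061]],
    [-1, [0.03, -0.24, 0.0], [0.0, 0.0, -0.061]],
    [-1, [0.03, -0.23, 0.0], [0.0, 0.0, -0.061]],
    [-1, [0.02, -0.24, 0.0], [0.0, 0.0, -0.061]]
  ]
}}

```text
t: 5.08
ee_pos: [409.2, -15.9, 223.3]
orientation: [-0.398, 3.116, 0.001]
ft_force: [-0.2, 1.2, -0.3]
width: 0.6
grasp_force: 0.4
```

Call:
{"method": "apply_moves", "body": {
  "targets": [
    [-1, [0.03, -0.16, 0.0], [0.0, 0.0, -0.05]],
    [-1, [0.0, 0.0, 0.0], [0.0, 0.0, 0.0]]
  ]
}}

```text
t: 5.32
ee_pos: [409.9, -24.2, 223.2]
orientation: [-0.514, 3.099, 0.0]
ft_force: [0.3, -0.5, -0.3]
width: 0.5
grasp_force: 0.0
```

Call:
{"method": "apply_moves", "body": {
  "targets": [
    [-1, [0.02, -0.15, 0.0], [0.0, 0.0, -0.04]],
    [-1, [0.02, -0.15, 0.0], [0.0, 0.0, -0.04]],
    [-1, [0.0, -0.06, 0.0], [0.0, 0.0, -0.01]],
    [-1, [0.0, 0.0, 0.0], [0.0, 0.0, 0.0]]
  ]
}}

```text
t: 5.82
ee_pos: [414.6, -41.5, 223.2]
orientation: [-0.732, 3.055, 0.0]
ft_force: [-0.8, 0.4, -0.1]
width: 0.4
grasp_force: 0.0
```

Call:
{"method": "apply_moves", "body": {
  "targets": [
    [-1, [0.0, -0.06, 0.0], [0.0, 0.0, -0.01]],
    [-1, [0.0, 0.0, 0.0], [0.0, 0.0, 0.0]]
  ]
}}

```text
t: 6.08
ee_pos: [415.9, -44.5, 223.2]
orientation: [-0.759, 3.049, -0.0]
ft_force: [-0.7, -0.7, 0.2]
width: 0.7
grasp_force: 0.1
```

Call:
{"method": "apply_moves", "body": {
  "targets": [
    [-1, [0.0, -0.06, 0.0], [0.0, 0.0, -0.01]],
    [-1, [0.0, -0.04, 0.0], [0.0, 0.0, 0.0]]
  ]
}}

```text
t: 6.32
ee_pos: [417.7, -48.3, 223.0]
orientation: [0.782, -3.042, -0.003]
ft_force: [-3.2, 10.0, 3.2]
width: 0.5
grasp_force: 5.0
```

Call:
{"method": "apply_moves", "body": {
  "targets": [
    [-1, [0.0, -0.04, 0.0], [0.0, 0.0, 0.0]]
  ]
}}

```text
t: 6.45
ee_pos: [417.8, -48.7, 223.0]
orientation: [0.78, -3.041, -0.009]
ft_force: [-5.7, 19.3, 7.5]
width: 0.1
grasp_force: 9.7
```

Call:
{"method": "apply_moves", "body": {
  "targets": [
    [-1, [0.0, -0.04, 0.0], [0.0, 0.0, 0.0]]
  ]
}}

```text
t: 6.58
ee_pos: [417.9, -48.9, 222.8]
orientation: [0.779, -3.04, -0.014]
ft_force: [-9.3, 28.0, 11.0]
width: 0.5
grasp_force: 14.3
```

```bash
cat >> h.py <<'E'
def tilt(yvec,hdir,th):  # tool y given (horizontal), tool z = hdir*sin+down*cos
    y=np.array([*yvec,0.]);y/=np.linalg.norm(y);h=np.array([-y[1],y[0],0.]); h*=np.sign(h[:2]@np.array(hdir))
    z=h*np.sin(th)+np.array([0,0,-np.cos(th)]); return R.from_matrix(np.c_[np.cross(y,z),y,z])
E
python3 - <<'E'
from h import *
np.set_printoptions(precision=2,suppress=True)
o=ctrl.get_obs();print(np.array(o["qpos"])); p,r=now(); print(r.as_matrix())
yaw=np.radians(-80);hx=np.array([np.cos(yaw),np.sin(yaw)]);hy=np.array([-hx[1],hx[0]])
Q=tilt(-hy,hx,np.pi/4); t=Q.as_matrix()[:,2]
G=np.array([483.,346,22])+19*t; H=G-150*t; print(G,H,Q.as_matrix())
ym=r.as_matrix()[:,1]
a=p+ym*22; b=a+[-5,0,50]
rr=down(np.degrees(np.arctan2(ym[1],ym[0])))
s=rows([(a,rr),(b,rr),([450,220,250],rr*(rr.inv()*Q)**.5 if 0 else R.from_rotvec((Q*rr.inv()).as_rotvec()*.6)*rr),(H,Q)],1,maxmm=45,maxdeg=9)
E
```

```text
[-0.15  0.12  2.05  0.01  0.97 -2.23]
[[-0.88 -0.48 -0.01]
 [-0.48  0.88  0.01]
 [ 0.    0.01 -1.  ]]
[485.33 332.77   8.56] [466.91 437.22 114.63] [[ 0.12 -0.98  0.12]
 [-0.7  -0.17 -0.7 ]
 [ 0.71  0.   -0.71]]
[[1,[0.0,0.44,0.0],[0.006,0.0,0.0]],[1,[0.04,0.02,-0.5],[0.0,0.0,0.0]],[1,[0.05,0.03,-0.5],[0.0,0.0,0.0]],[1,[-0.54,0.65,0.08],[0.031,0.043,-0.075]],[1,[-0.62,0.59,0.0],[0.031,0.043,-0.075]],[1,[-0.67,0.51,-0.06],[0.031,0.043,-0.075]],[1,[-0.73,0.42,-0.13],[0.031,0.044,-0.074]],[1,[-0.76,0.33,-0.21],[0.031,0.043,-0.075]]]
[[1,[-0.77,0.22,-0.26],[0.031,0.043,-0.075]],[1,[-0.83,0.23,0.05],[0.021,0.029,-0.05]],[1,[-0.84,0.16,0.01],[0.021,0.029,-0.05]],[1,[-0.84,0.1,-0.03],[0.02,0.029,-0.05]],[1,[-0.86,0.03,-0.07],[0.021,0.029,-0.05]],[1,[-0.84,-0.04,-0.11],[0.021,0.028,-0.05]],[1,[-0.84,-0.12,-0.15],[0.02,0.029,-0.05]]]
```

Call:
{"method": "apply_moves", "body": {
  "targets": [
    [-1, [0.0, 0.44, 0.0], [0.006, 0.0, 0.0]],
    [-1, [0.04, 0.02, -0.5], [0.0, 0.0, 0.0]],
    [-1, [0.05, 0.03, -0.5], [0.0, 0.0, 0.0]],
    [-1, [-0.54, 0.65, 0.08], [0.031, 0.043, -0.075]],
    [1, [-0.62, 0.59, 0.0], [0.031, 0.043, -0.075]],
    [1, [-0.67, 0.51, -0.06], [0.031, 0.043, -0.075]],
    [1, [-0.73, 0.42, -0.13], [0.031, 0.044, -0.074]],
    [1, [-0.76, 0.33, -0.21], [0.031, 0.043, -0.075]]
  ]
}}

```text
t: 7.58
ee_pos: [444.1, 177.0, 252.7]
orientation: [1.487, -2.419, 0.472]
ft_force: [1.1, -0.9, 0.2]
width: 37.5
grasp_force: 0.0
```

Call:
{"method": "apply_moves", "body": {
  "targets": [
    [1, [-0.77, 0.22, -0.26], [0.031, 0.043, -0.075]],
    [1, [-0.83, 0.23, 0.05], [0.021, 0.029, -0.05]],
    [1, [-0.84, 0.16, 0.01], [0.021, 0.029, -0.05]],
    [1, [-0.84, 0.1, -0.03], [0.02, 0.029, -0.05]],
    [1, [-0.86, 0.03, -0.07], [0.021, 0.029, -0.05]],
    [1, [-0.84, -0.04, -0.11], [0.021, 0.028, -0.05]],
    [1, [-0.84, -0.12, -0.15], [0.02, 0.029, -0.05]],
    [1, [0, 0, 0], [0, 0, 0]]
  ]
}}

```text
t: 8.57
ee_pos: [467.3, 434.6, 107.6]
orientation: [1.929, -1.609, 0.811]
ft_force: [0.2, 0.3, -0.8]
width: 88.3
grasp_force: 0.0
```

```bash
python3 - <<'E'
from h import *
np.set_printoptions(precision=2,suppress=True)
o=ctrl.get_obs();print(np.array(o["qpos"]),now()[0],now()[1].as_matrix())
px,K,V=cam("wrist")
for l,z in(("lamp_grip",15),("crown",15),("headlamp",0)):
    for r in ctrl.pinpoint(l,"wrist")[:2]: print(l,np.array(r["xy"]),r["score"],atz(K,V,r["xy"],z))
t,Kt,Vt=cam("top")
for l,z in(("knob",223),("lamp_grip",15)):
    for r in ctrl.pinpoint(l,"top")[:2]: print(l,np.array(r["xy"]),r["score"],atz(Kt,Vt,r["xy"],z))
# overlay hypothesised headlamp outline
for (x,y,yw,c) in((484,349,-78.7,(255,0,255)),(481.8,341.2,-82,(255,255,0))):
    a=np.radians(yw);M=np.array([[np.cos(a),-np.sin(a)],[np.sin(a),np.cos(a)]])
    pts=[[-16,-19,z] for z in(0,30)]
    for L in([(-16,-19),(-16,19),(16,19),(16,-19),(-16,-19)],[(102-70*np.cos(k),70*np.sin(k)) for k in np.linspace(-1.57,1.57,25)]):
        z=30 if len(L)<9 else 26
        P=np.array([proj(K,V,[*(M@np.array(l)+[x,y]),z]) for l in L]); cv2.polylines(px,[P.astype(int)],0,c,1)
cv2.imwrite("pics/w1.png",px)
E
```

```text
[ 0.98  0.88  1.32 -0.52  1.57 -2.17] [467.29 434.55 107.59] [[ 0.13 -0.98  0.13]
 [-0.69 -0.18 -0.7 ]
 [ 0.71  0.   -0.7 ]]
lamp_grip [317.7 229.2] 0.72 [481.9  344.08  15.  ]
crown [315.7 201.4] 0.85 [488.48 317.    15.  ]
crown [315.4 229.5] 0.68 [483.71 344.7   15.  ]
headlamp [319.7 240.1] 0.96 [479.78 345.73   0.  ]
knob [467.2 308.3] 0.6 [431.74 -59.41 223.  ]
knob [264.1 287. ] 0.17 [466.86 304.22 223.  ]
```

View pics/w1.png

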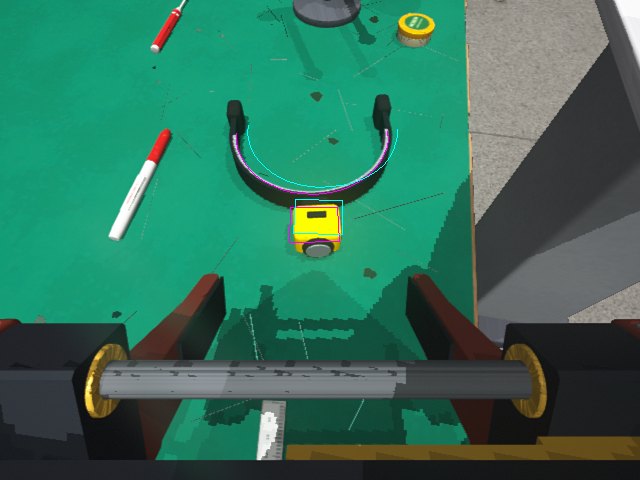

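The wrist view shows the yellow housing at about (317,222). The magenta outline (484, 349, −78.7°) matches the band and sits a few mm short on the housing. The pen and screwdriver are well to the left, and the jaws straddle the housing. I'll approach along the tool axis.

```bash
python3 - <<'E'
from h import *
yaw=np.radians(-79);hx=np.array([np.cos(yaw),np.sin(yaw)]);hy=np.array([-hx[1],hx[0]])
Q=tilt(-hy,hx,np.pi/4); t=Q.as_matrix()[:,2]
G=np.array([484.,347,22.5])+19*t-np.r_[hx,0]*3
s=rows([(G-60*t,Q),(G-15*t,Q),(G,Q)],1,maxmm=30)
E
```

```text
[[1,[-0.03,0.01,0.55],[0.002,-0.002,-0.003]],[1,[-0.04,0.01,0.54],[0.002,-0.001,-0.003]],[1,[-0.03,0.01,0.55],[0.001,-0.002,-0.003]],[1,[0.0,0.0,0.45],[0.0,0.0,0.0]],[1,[0.0,0.0,0.45],[0.0,0.0,0.0]],[1,[0.0,0.0,0.3],[0.0,0.0,0.0]]]
```

Call:
{"method": "apply_moves", "body": {
  "targets": [
    [1, [-0.03, 0.01, 0.55], [0.002, -0.002, -0.003]],
    [1, [-0.04, 0.01, 0.54], [0.002, -0.001, -0.003]],
    [1, [-0.03, 0.01, 0.55], [0.001, -0.002, -0.003]],
    [1, [0.0, 0.0, 0.45], [0.0, 0.0, 0.0]],
    [1, [0.0, 0.0, 0.3], [0.0, 0.0, 0.0]],
    [1, [0, 0, 0], [0, 0, 0]]
  ]
}}

```text
t: 9.68
ee_pos: [482.4, 352.0, 23.7]
orientation: [1.946, -1.604, 0.806]
ft_force: [0.1, -0.3, 0.2]
width: 87.6
grasp_force: 0.0
```

```bash
python3 - <<'E'
from h import *
yaw=np.radians(-79);hx=np.array([np.cos(yaw),np.sin(yaw)]);hy=np.array([-hx[1],hx[0]])
Q=tilt(-hy,hx,np.pi/4); t=Q.as_matrix()[:,2]
G=np.array([484.,347,22.5])+19*t-np.r_[hx,0]*3
print(now()[0],G); s=rows([(G,Q)],1,maxmm=30)
px,K,V=cam("wrist")
cv2.imwrite("pics/w2.png",px[100:480,120:520])
E
```

```text
[482.42915193 351.97314626  23.70886189] [485.99109737 336.75669203   9.06497116]
[[1,[0.01,-0.01,0.43],[0.001,-0.001,0.001]]]
```

View pics/w2.png

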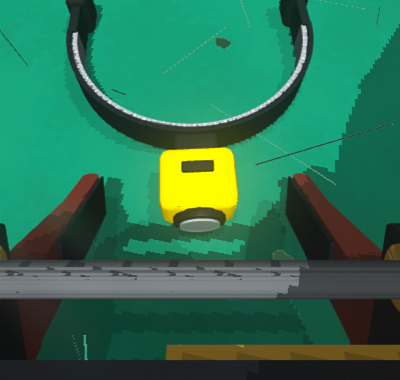

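The housing is centred between the jaws and square to them (crop centre 199, against a jaw midpoint of 197). I'll advance and grip.

Call:
{"method": "apply_moves", "body": {
  "targets": [
    [1, [0.0, 0.0, 0.22], [0, 0, 0]],
    [1, [0.0, 0.0, 0.2], [0, 0, 0]],
    [1, [0, 0, 0], [0, 0, 0]]
  ]
}}

```text
t: 10.1
ee_pos: [485.0, 337.6, 8.4]
orientation: [1.947, -1.602, 0.806]
ft_force: [-0.5, -0.4, 0.3]
width: 87.3
grasp_force: 0.0
```

Call:
{"method": "apply_moves", "body": {
  "targets": [
    [-1, [0, 0, 0], [0, 0, 0]],
    [-1, [0, 0, 0], [0, 0, 0]],
    [-1, [0, 0, 0], [0, 0, 0]],
    [-1, [0, 0, 0], [0, 0, 0]],
    [-1, [0, 0, 0], [0, 0, 0]],
    [-1, [0, 0, 0], [0, 0, 0]]
  ]
}}

```text
t: 10.85
ee_pos: [485.1, 338.4, 8.9]
orientation: [1.948, -1.603, 0.806]
ft_force: [-0.2, -0.3, 0.5]
width: 38.3
grasp_force: 29.7
```

```bash
cat >> h.py <<'E'
PT=np.array([532.,-5]); BD=np.array([473.3-532,111+5]); BD/=np.linalg.norm(BD)
def Hl(hx,hz):
    hx=np.array(hx)/np.linalg.norm(hx);hz=np.array(hz);return np.c_[hx,np.cross(hz,hx),hz]
R0=R.from_rotvec([1.948,-1.603,0.806]); P0=np.array([485.1,338.4,8.9])
_y=R0.as_matrix()[:,1]; H0=Hl([_y[1],-_y[0],0],[0,0,1.]) if -_y[0]<0 else Hl([-_y[1],_y[0],0],[0,0,1.])
if H0[1,0]>0: H0=Hl(-H0[:,0],[0,0,1.])
CR=R0.inv().apply(np.array([484,347.5,15.])+32*H0[:,0]-P0); CR[1]=0  # crown in tool
HT=R0.inv()*R.from_matrix(H0)            # headlamp axes in tool
HF=R.from_matrix(np.c_[[0,0,-1.],np.cross([BD[0],BD[1],0],[0,0,-1.]),[BD[0],BD[1],0]])
RF=HF*HT.inv()
def tcp_for(s,z,off=0.): # crown at s along the bar from post, height z
    c=np.r_[PT+BD*s,z]; return c-RF.apply(CR)+off*RF.as_matrix()[:,1]
E
python3 - <<'E'
from h import *
np.set_printoptions(precision=2,suppress=True)
print(H0,CR,RF.as_matrix(),tcp_for(75,162),np.degrees((R0.inv()*RF).as_rotvec()))
p,r=now()
Q1=r*R.from_rotvec([0,0,np.radians(82)])
s=rows([(p+[0,0,90],r),([462,290,310],r)],-1,maxmm=40); print("spin")
s=rows([([465,250,330],Q1),(tcp_for(75,300)+[0,60,10],RF),(tcp_for(75,300),RF),(tcp_for(75,200),RF)],-1,s,maxmm=30,maxdeg=8)
E
```

```text
[[ 0.19  0.98  0.  ]
 [-0.98  0.19  0.  ]
 [ 0.   -0.    1.  ]] [20.47  0.   11.86] [[-0.32  0.89  0.32]
 [ 0.63  0.45 -0.63]
 [-0.71  0.   -0.71]] [500.9   56.48 184.86] [ -0.1  -16.69 168.03]
[[-1,[0.42,0.0,-0.42],[0.0,0.0,0.0]],[-1,[0.43,0.0,-0.43],[0.0,0.0,0.0]],[-1,[0.42,0.0,-0.42],[0.0,0.0,0.0]],[-1,[0.6,0.11,-0.4],[0.0,0.0,0.0]],[-1,[0.6,0.11,-0.39],[0.0,0.0,0.0]],[-1,[0.6,0.11,-0.4],[0.0,0.0,0.0]],[-1,[0.6,0.1,-0.39],[0.0,0.0,0.0]],[-1,[0.6,0.11,-0.4],[0.0,0.0,0.0]]]
[[-1,[0.6,0.11,-0.4],[0.0,0.0,0.0]]]
spin
[[-1,[0.08,0.01,0.03],[0.0,0.0,0.083]],[-1,[0.07,0.0,0.02],[0.0,0.0,0.083]],[-1,[0.08,-0.01,0.03],[0.0,0.0,0.082]],[-1,[0.07,-0.03,0.02],[0.0,0.0,0.083]],[-1,[0.08,-0.03,0.03],[0.0,0.0,0.083]],[-1,[0.06,-0.04,0.03],[0.0,0.0,0.083]],[-1,[0.06,-0.04,0.02],[0.0,0.0,0.083]],[-1,[0.06,-0.06,0.03],[0.0,0.0,0.083]]]
[[-1,[0.04,-0.06,0.02],[0.0,0.0,0.082]],[-1,[0.04,-0.07,0.03],[0.0,0.0,0.083]],[-1,[0.03,-0.07,0.03],[0.0,0.0,0.083]],[-1,[0.01,-0.18,0.17],[-0.008,-0.009,0.087]],[-1,[-0.02,-0.19,0.17],[-0.009,-0.01,0.088]],[-1,[-0.04,-0.18,0.17],[-0.008,-0.009,0.087]],[-1,[-0.06,-0.18,0.17],[-0.008,-0.01,0.088]],[-1,[-0.08,-0.17,0.17],[-0.009,-0.009,0.087]]]
[[-1,[-0.1,-0.16,0.16],[-0.008,-0.01,0.087]],[-1,[-0.12,-0.14,0.17],[-0.008,-0.009,0.088]],[-1,[-0.13,-0.14,0.16],[-0.008,-0.009,0.087]],[-1,[-0.15,-0.11,0.17],[-0.009,-0.01,0.087]],[-1,[-0.17,-0.09,0.16],[-0.008,-0.009,0.088]],[-1,[-0.17,-0.08,0.17],[-0.008,-0.01,0.087]],[-1,[-0.2,-0.18,0.3],[0.0,0.0,0.0]],[-1,[-0.21,-0.18,0.3],[0.0,0.0,0.0]]]
[[-1,[-0.2,-0.18,0.3],[0.0,0.0,0.0]],[-1,[0.35,0.0,0.35],[0.0,0.0,0.0]],[-1,[0.35,0.0,0.36],[0.0,0.0,0.0]],[-1,[0.36,0.0,0.35],[0.0,0.0,0.0]],[-1,[0.35,0.0,0.36],[0.0,0.0,0.0]]]
```

Call:
{"method": "apply_moves", "body": {
  "targets": [
    [-1, [0.42, 0.0, -0.42], [0, 0, 0]],
    [-1, [0.43, 0.0, -0.43], [0, 0, 0]],
    [-1, [0.42, 0.0, -0.42], [0, 0, 0]],
    [-1, [0.6, 0.11, -0.4], [0, 0, 0]],
    [-1, [0.6, 0.11, -0.4], [0, 0, 0]],
    [-1, [0.6, 0.11, -0.4], [0, 0, 0]],
    [-1, [0.6, 0.11, -0.4], [0, 0, 0]],
    [-1, [0.6, 0.11, -0.4], [0, 0, 0]]
  ]
}}

```text
t: 11.85
ee_pos: [465.0, 298.3, 276.4]
orientation: [1.948, -1.603, 0.806]
ft_force: [0.5, -0.5, -2.2]
width: 37.6
grasp_force: 29.9
```

Call:
{"method": "apply_moves", "body": {
  "targets": [
    [-1, [0.6, 0.11, -0.4], [0, 0, 0]],
    [-1, [0.08, 0.01, 0.03], [0.0, 0.0, 0.083]],
    [-1, [0.08, 0.0, 0.03], [0.0, 0.0, 0.083]],
    [-1, [0.08, -0.01, 0.03], [0.0, 0.0, 0.083]],
    [-1, [0.07, -0.03, 0.03], [0.0, 0.0, 0.083]],
    [-1, [0.08, -0.03, 0.03], [0.0, 0.0, 0.083]],
    [-1, [0.06, -0.04, 0.03], [0.0, 0.0, 0.083]],
    [-1, [0.06, -0.05, 0.03], [0.0, 0.0, 0.083]]
  ]
}}

```text
t: 12.85
ee_pos: [463.5, 263.7, 322.6]
orientation: [1.131, -2.506, 1.109]
ft_force: [-0.1, -0.6, -2.3]
width: 37.9
grasp_force: 29.9
```

Call:
{"method": "apply_moves", "body": {
  "targets": [
    [-1, [0.06, -0.06, 0.03], [0.0, 0.0, 0.083]],
    [-1, [0.04, -0.06, 0.02], [0.0, 0.0, 0.083]],
    [-1, [0.04, -0.07, 0.03], [0.0, 0.0, 0.083]],
    [-1, [0.03, -0.07, 0.03], [0.0, 0.0, 0.083]],
    [-1, [0, 0, 0], [0, 0, 0]]
  ]
}}

```text
t: 13.48
ee_pos: [464.7, 248.7, 329.9]
orientation: [-0.475, 2.845, -1.195]
ft_force: [-0.7, -0.3, -2.0]
width: 37.9
grasp_force: 29.9
```

```bash
python3 - <<'E'
from h import *
np.set_printoptions(precision=2,suppress=True)
o=ctrl.get_obs();print(np.array(o["qpos"]),o["width"],now()[0])
s=rows([(tcp_for(75,310)+[0,60,0],RF),(tcp_for(75,310),RF)],-1,maxmm=30,maxdeg=8)
E
```

```text
[ 0.81  0.41  1.61 -0.61  1.64 -0.96] 37.86633719315284 [464.73 248.71 329.95]
[[-1,[0.01,-0.18,0.17],[-0.008,-0.009,0.087]],[-1,[-0.02,-0.18,0.17],[-0.009,-0.01,0.087]],[-1,[-0.04,-0.18,0.17],[-0.008,-0.009,0.088]],[-1,[-0.06,-0.18,0.17],[-0.008,-0.01,0.087]],[-1,[-0.08,-0.17,0.16],[-0.009,-0.009,0.087]],[-1,[-0.1,-0.15,0.17],[-0.008,-0.01,0.087]],[-1,[-0.12,-0.15,0.16],[-0.008,-0.009,0.088]],[-1,[-0.14,-0.13,0.16],[-0.008,-0.01,0.087]]]
[[-1,[-0.15,-0.11,0.17],[-0.009,-0.009,0.087]],[-1,[-0.16,-0.09,0.16],[-0.008,-0.009,0.087]],[-1,[-0.17,-0.08,0.17],[-0.008,-0.01,0.088]],[-1,[-0.38,-0.27,0.38],[0.0,0.0,0.0]],[-1,[-0.38,-0.27,0.38],[0.0,0.0,0.0]]]
```

Call:
{"method": "apply_moves", "body": {
  "targets": [
    [-1, [0.01, -0.18, 0.17], [-0.008, -0.009, 0.087]],
    [-1, [-0.02, -0.18, 0.17], [-0.009, -0.01, 0.087]],
    [-1, [-0.04, -0.18, 0.17], [-0.008, -0.009, 0.088]],
    [-1, [-0.06, -0.18, 0.17], [-0.008, -0.01, 0.087]],
    [-1, [-0.08, -0.17, 0.16], [-0.009, -0.009, 0.087]],
    [-1, [-0.1, -0.15, 0.17], [-0.008, -0.01, 0.087]],
    [-1, [-0.12, -0.15, 0.16], [-0.008, -0.009, 0.088]],
    [-1, [-0.14, -0.13, 0.16], [-0.008, -0.01, 0.087]]
  ]
}}

```text
t: 14.48
ee_pos: [491.0, 152.3, 332.3]
orientation: [0.88, 2.372, -0.726]
ft_force: [0.2, 0.2, -1.3]
width: 37.8
grasp_force: 29.9
```

Call:
{"method": "apply_moves", "body": {
  "targets": [
    [-1, [-0.15, -0.11, 0.17], [-0.009, -0.009, 0.087]],
    [-1, [-0.16, -0.09, 0.16], [-0.008, -0.009, 0.087]],
    [-1, [-0.17, -0.08, 0.17], [-0.008, -0.01, 0.088]],
    [-1, [0, 0, 0], [0, 0, 0]]
  ]
}}

```text
t: 14.98
ee_pos: [500.3, 116.0, 332.8]
orientation: [1.265, 2.065, -0.527]
ft_force: [0.6, -0.3, -1.1]
width: 38.1
grasp_force: 29.9
```

```bash
python3 - <<'E'
from h import *
np.set_printoptions(precision=2,suppress=True)
o=ctrl.get_obs();print(np.array(o["qpos"]),o["width"],now()[0],np.degrees((now()[1].inv()*RF).as_rotvec()))
a=cam("side")[0];b=cam("wrist")[0];c=cam("top")[0]
cv2.imwrite("pics/s3.png",np.hstack([a[80:320,240:480],cv2.resize(b,(320,240)),c[200:440,300:540]]))
s=rows([(tcp_for(75,310),RF)],-1,maxmm=30,maxdeg=8)
E
```

```text
[ 0.64  0.23  1.87 -0.8   1.32  0.49] 38.1176251913936 [500.29 116.   332.78] [-0.08  0.03  0.11]
[[-1,[-0.25,-0.18,0.25],[0.0,0.0,0.0]],[-1,[-0.26,-0.18,0.26],[0.0,0.0,0.001]],[-1,[-0.25,-0.19,0.25],[0.0,0.0,0.0]]]
```

View pics/s3.png

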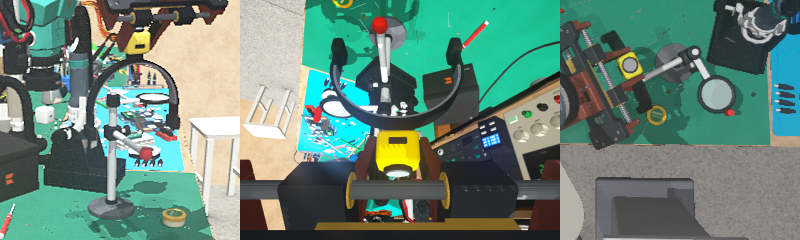

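The crops show the headlamp upright with the lamp on top (side view). In the top view the magnifier is swung out to the front, with the knob at about (470,312). The wrist view shows the band ahead of the bar, still offset by the planned 60 mm.

Call:
{"method": "apply_moves", "body": {
  "targets": [
    [-1, [-0.25, -0.18, 0.25], [0, 0, 0]],
    [-1, [-0.26, -0.18, 0.26], [0, 0, 0.001]],
    [-1, [-0.25, -0.19, 0.25], [0, 0, 0]],
    [-1, [0, 0, 0], [0, 0, 0]]
  ]
}}

```text
t: 15.62
ee_pos: [499.9, 54.1, 333.1]
orientation: [1.271, 2.06, -0.525]
ft_force: [-0.2, 0.8, -1.4]
width: 37.5
grasp_force: 29.9
```

```bash
python3 - <<'E'
from h import *
np.set_printoptions(precision=2,suppress=True)
p,r=now();print(p,tcp_for(75,310))
px,K,V=cam("wrist")
h=cv2.cvtColor(px,cv2.COLOR_BGR2HSV);m=((h[...,0]<6)|(h[...,0]>174))&(h[...,1]>150)&(h[...,2]>70)
k,lab,st,ce=cv2.connectedComponentsWithStats(m.astype(np.uint8))
for i in range(1,k):
    if st[i,4]>60: print(st[i],ce[i])
ball=np.r_[PT+BD*128,157]; post=np.r_[PT+BD*14,157]
for n,q in(("ball",ball),("barroot",post),("crown",p+r.apply(CR))): print(n,proj(K,V,q))
for q in(ball,post): cv2.circle(px,tuple(proj(K,V,q).astype(int)),4,(255,0,255),1)
cv2.imwrite("pics/w4.png",px[0:420,100:560])
E
```

```text
[499.9   54.12 333.12] [500.9   56.48 332.86]
[487   0  55  52 602] [512.84  23.61]
[133 175  43  41 652] [159.82 197.14]
[348 399  28  46 288] [357.26 424.15]
[242 416   7  28  85] [244.84 429.99]
ball [317.86 -36.77]
barroot [317.56 117.17]
crown [315.39 247.58]
```

View pics/w4.png

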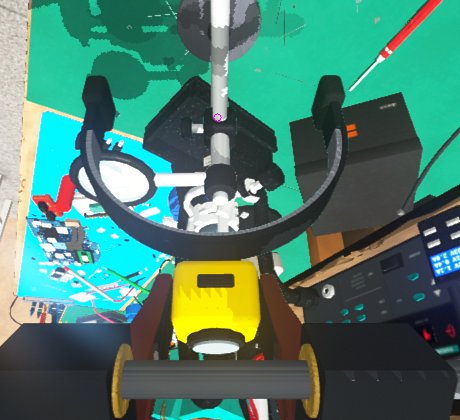

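The wrist view shows the bar and clamp at crop column about 218. The band's pads are centred at about 213 and straddle the bar, so it is aligned to about 2 mm. The swung-out lens lies outside the band. I'll lower it.

Call:
{"method": "apply_moves", "body": {
  "targets": [
    [-1, [0.34, 0.0, 0.34], [0, 0, 0]],
    [-1, [0.34, 0.0, 0.34], [0, 0, 0]],
    [-1, [0.34, 0.0, 0.34], [0, 0, 0]],
    [-1, [0.34, 0.0, 0.34], [0, 0, 0]],
    [-1, [0.28, 0.0, 0.28], [0, 0, 0]],
    [-1, [0.14, 0.0, 0.14], [0, 0, 0]],
    [-1, [0, 0, 0], [0, 0, 0]]
  ]
}}

```text
t: 16.55
ee_pos: [500.8, 56.4, 206.8]
orientation: [1.268, 2.062, -0.524]
ft_force: [-0.4, 0.2, -1.6]
width: 37.8
grasp_force: 29.9
```

Call:
{"method": "apply_moves", "body": {
  "targets": [
    [-1, [0.05, 0.0, 0.05], [0, 0, 0]],
    [-1, [0, 0, 0], [0, 0, 0]]
  ]
}}

```text
t: 16.8
ee_pos: [501.0, 56.4, 204.0]
orientation: [1.269, 2.061, -0.522]
ft_force: [-0.3, -0.6, -1.7]
width: 37.9
grasp_force: 29.9
```

Call:
{"method": "apply_moves", "body": {
  "targets": [
    [-1, [0.05, 0.0, 0.05], [0, 0, 0]],
    [-1, [0, 0, 0], [0, 0, 0]]
  ]
}}

```text
t: 17.05
ee_pos: [500.7, 56.2, 200.0]
orientation: [1.269, 2.061, -0.523]
ft_force: [-0.2, 0.3, -1.1]
width: 37.7
grasp_force: 29.9
```

Crown is now at about 177; contact is expected at about 162. I'll step down.

Call:
{"method": "apply_moves", "body": {
  "targets": [
    [-1, [0.05, 0.0, 0.05], [0, 0, 0]],
    [-1, [0.03, 0, 0.03], [0, 0, 0]],
    [-1, [0, 0, 0], [0, 0, 0]]
  ]
}}

```text
t: 17.42
ee_pos: [500.6, 56.2, 194.2]
orientation: [1.269, 2.061, -0.524]
ft_force: [-1.2, 0.6, -1.5]
width: 38.1
grasp_force: 29.9
```

Call:
{"method": "apply_moves", "body": {
  "targets": [
    [-1, [0.03, 0, 0.03], [0, 0, 0]],
    [-1, [0, 0, 0], [0, 0, 0]]
  ]
}}

```text
t: 17.68
ee_pos: [500.7, 56.2, 192.1]
orientation: [1.269, 2.061, -0.524]
ft_force: [0.1, -0.2, -2.3]
width: 37.9
grasp_force: 29.9
```

Call:
{"method": "apply_moves", "body": {
  "targets": [
    [-1, [0.03, 0, 0.03], [0, 0, 0]],
    [-1, [0, 0, 0], [0, 0, 0]]
  ]
}}

```text
t: 17.92
ee_pos: [500.8, 56.3, 190.1]
orientation: [1.269, 2.061, -0.523]
ft_force: [-0.7, -0.1, -1.6]
width: 37.9
grasp_force: 29.9
```

Call:
{"method": "apply_moves", "body": {
  "targets": [
    [-1, [0.03, 0, 0.03], [0, 0, 0]],
    [-1, [0, 0, 0], [0, 0, 0]]
  ]
}}

```text
t: 18.18
ee_pos: [501.1, 56.0, 189.5]
orientation: [1.268, 2.058, -0.524]
ft_force: [-4.8, 1.2, 10.0]
width: 38.2
grasp_force: 30.0
```

Call:
{"method": "apply_moves", "body": {
  "targets": [
    [-1, [-0.01, 0, -0.01], [0, 0, 0]],
    [-1, [-0.005, 0, -0.005], [0, 0, 0]],
    [-1, [0, 0, 0], [0, 0, 0]]
  ]
}}

```text
t: 18.55
ee_pos: [501.0, 56.0, 189.6]
orientation: [1.269, 2.06, -0.524]
ft_force: [0.4, -1.6, 5.8]
width: 37.6
grasp_force: 30.0
```

```bash
python3 - <<'E'
from h import *
np.set_printoptions(precision=2,suppress=True)
o=ctrl.get_obs();print(np.array(o["ft_force"]),np.array(o["moment"]),now()[0])
a=cam("side")[0];b=cam("wrist")[0]
cv2.imwrite("pics/s5.png",np.hstack([cv2.resize(a[150:310,290:450],(400,400),interpolation=cv2.INTER_CUBIC),cv2.resize(b[0:400,120:520],(400,400))]))
E
```

```text
[ 0.37 -1.6   5.81] [-0.6  -0.1  -0.09] [501.    56.03 189.61]
```

View pics/s5.png

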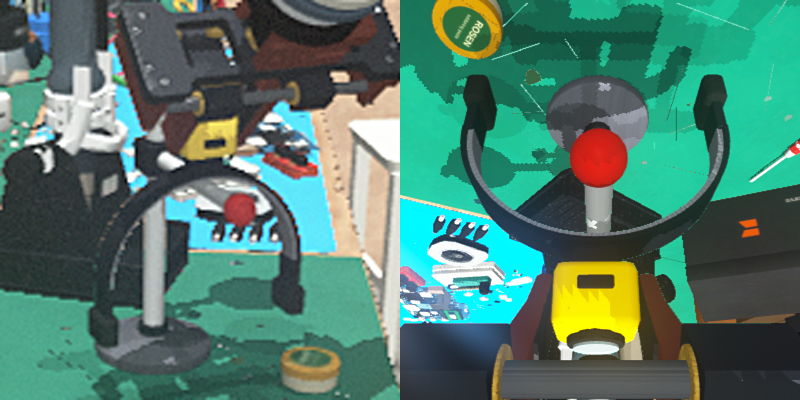

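The band straddles the bar and the bar is centred (ball at 598, pad midpoint 597). The lamp is on top, and an upward force is felt. I'll ease off slightly, release and retreat.

Call:
{"method": "apply_moves", "body": {
  "targets": [
    [-1, [-0.008, 0, -0.008], [0, 0, 0]],
    [-1, [0, 0, 0], [0, 0, 0]]
  ]
}}

```text
t: 18.9
ee_pos: [500.9, 56.3, 189.7]
orientation: [1.269, 2.061, -0.523]
ft_force: [1.0, -0.6, 2.6]
width: 37.7
grasp_force: 30.0
```

Call:
{"method": "apply_moves", "body": {
  "targets": [
    [-0.05, [0, 0, 0], [0, 0, 0]],
    [0.1, [0, 0, 0], [0, 0, 0]],
    [0.3, [0, 0, 0], [0, 0, 0]],
    [0.5, [0, 0, 0], [0, 0, 0]],
    [0.5, [0, 0, 0], [0, 0, 0]],
    [0.5, [0, 0, 0], [0, 0, 0]]
  ]
}}

```text
t: 19.65
ee_pos: [500.7, 56.3, 189.7]
orientation: [1.269, 2.061, -0.523]
ft_force: [0.3, -0.4, 0.1]
width: 65.9
grasp_force: 0.0
```

```bash
python3 - <<'E'
from h import *
a=cam("side")[0];b=cam("wrist")[0]
cv2.imwrite("pics/s6.png",np.hstack([cv2.resize(a[150:310,290:450],(400,400),interpolation=cv2.INTER_CUBIC),cv2.resize(b[0:400,120:520],(400,400))]))
o=ctrl.get_obs();print(np.array(o["ft_force"]),o["width"],now()[0])
E
```

```text
[0.20495976 0.965618   0.27897568] 65.946474958081 [500.75407383  56.28063444 189.66649621]
```

View pics/s6.png

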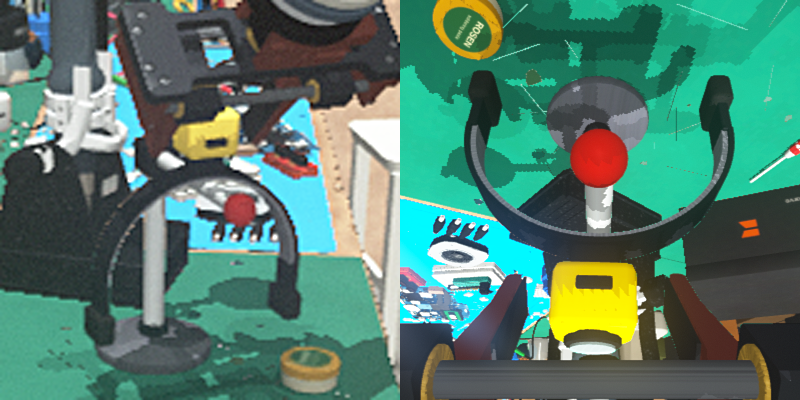

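The headlamp hangs freely, with the lamp up and the band straddling the bar, tilted very slightly. The jaws are clear, so I'll retreat straight back along the tool.

Call:
{"method": "apply_moves", "body": {
  "targets": [
    [0.6, [0, 0, -0.2], [0, 0, 0]],
    [0.6, [0, 0, -0.4], [0, 0, 0]],
    [0.6, [0, 0, -0.6], [0, 0, 0]],
    [0.6, [0, 0, -0.7], [0, 0, 0]],
    [0.6, [0, 0, -0.7], [0, 0, 0]],
    [0.6, [0, 0, -0.7], [0, 0, 0]],
    [0.6, [0, 0, 0], [0, 0, 0]],
    [0.6, [0, 0, 0], [0, 0, 0]]
  ]
}}

```text
t: 20.75
ee_pos: [447.5, 160.2, 306.2]
orientation: [1.268, 2.062, -0.523]
ft_force: [-0.7, -0.2, -0.9]
width: 70.4
grasp_force: 0.0
```

Call:
{"method": "apply_moves", "body": {
  "targets": [
    [0.6, [0, 0, 0], [0, 0, 0]],
    [0.6, [0, 0, 0], [0, 0, 0]],
    [0.6, [0, 0, 0], [0, 0, 0]],
    [0.6, [0, 0, 0], [0, 0, 0]],
    [0.6, [0, 0, 0], [0, 0, 0]],
    [0.6, [0, 0, 0], [0, 0, 0]],
    [0.6, [0, 0, 0], [0, 0, 0]],
    [0.6, [0, 0, 0], [0, 0, 0]]
  ]
}}

```text
t: 21.75
ee_pos: [447.9, 160.3, 306.4]
orientation: [1.269, 2.061, -0.523]
ft_force: [-0.1, 0.1, 0.5]
width: 70.6
grasp_force: 0.0
```

```bash
python3 - <<'E'
from h import *
w0=cam("side")[0]; 
for _ in range(6): b=cam("side")[0]
print("motion", np.abs(w0[150:310,290:450].astype(int)-b[150:310,290:450]).max(-1).__gt__(60).sum())
c=cam("top")[0]
cv2.imwrite("pics/s7.png",np.hstack([cv2.resize(b[150:310,290:450],(400,400),interpolation=cv2.INTER_CUBIC),cv2.resize(c[170:350,330:510],(400,400))]))
E
```

```text
motion 0
```

View pics/s7.png

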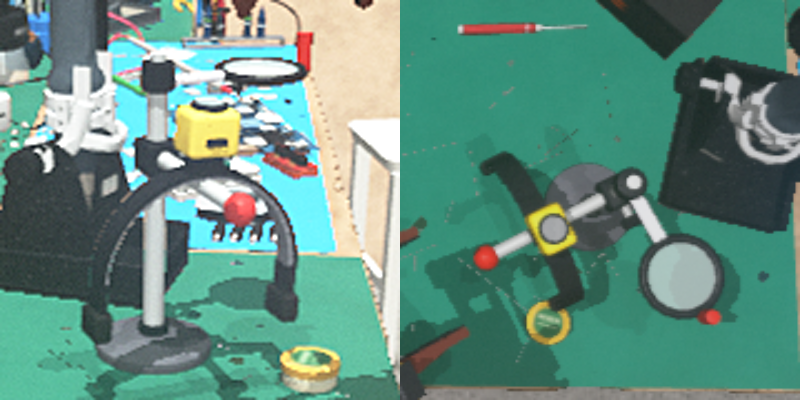

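The headlamp hangs still and square on the bar, the magnifier is swung fully out toward the front, and the pot and screwdriver haven't moved. I'll hand it in.

```bash
python3 -c "
from workcell import ctrl
print(ctrl.close_job())"
```

```text
the job is handed in; nothing more can be done
None
```

The job is handed in at about 22 s on the robot's clock: the magnifier is out against its stop, and the headlamp hangs still on the bar with the lamp on top, let go only after I felt the band rest; the flux pot, pen and red screwdriver were not touched.

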